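# Prop up the reflector panel and hold the detector box open at its mark

### The arm

A 6-joint arm with a two-finger parallel gripper is mounted at the origin on a cart in front of the work surface, level with it; the furniture and walls round the work are solid. World frame = base frame: x ahead of the robot, y to its left, z up, the work surface at z = 0. Lengths are in m, angles in rad, forces in N, time in s.
With the tool pointing down it reaches from about 0.325 to 0.775 m from the base axis. Payload 9.3 kg.
Tool frame: the origin (TCP) lies at the very end of the fingers, on their centre line; the grasp point (between the pads) lies 19 mm behind it; z points along the fingers, y is the line along which they close (so a half turn about z gives the same grasp; the last joint's range is limited). The gripper opens to 85 mm and grips with 20 to 120 N. Pads are 22 mm wide; open, the fingers measure 114 mm over their backs; the gripper's body (76 mm by 85 mm) begins 54 mm behind the grasp point. The pads swing forward as they close: fully open they stand 13 mm farther back than shut.
Start: joints at [-1.341, 0.259, 0.021, 1.334, 0, 1.418], TCP at [0.205, -0.51, 0.231] pointing down, gripper open.
Joint ranges: [-3.04, 3.04], [-0.91, 1.82], [-1.04, 1.36], [-1.92, 1.95], [-1.52, 1.45], [-3.14, 3.14]. Speed limits (rad/s): [2.22, 2.22, 2.79, 3.14, 3.14, 3.14].

### API

Orientations are given as a rotation vector (axis times angle).
In Python, from station import arm gives the robot as it stands. The module is installed in compiled form; this text tells all that it offers.
- The arm moves only by the tool move_arm, never from a script. Its argument "deltas" is a list of rows, each an object of numbers: "tx", "ty", "tz": the shift along the tool's x, y, z in cm; "rx", "ry", "rz": the turn, a rotation vector about the tool's x, y, z in rad; "gripper": the opening, from 0 (shut) to 1 (fully open). A call has 1 to 10 rows; each row shifts and turns the commanded pose from where the row before left it, along the tool's axes as they then stand; what a row does not reach is not made up. A row lasts 1/10 s, in which the tool goes at most 50 mm and 8.59 degrees, less where a joint would pass 70% of its speed; a pose out of reach is approached as far as the arm can. A call is refused whole if a number of a shift passes 5 or a number of a turn 0.15, either way. A call with a gripper value outside its range is refused whole. The fingers move at their own pace and stop on an object; the grip force is fixed at half the most. Time passes only in rows, so rows that do not move let the fingers close. It gives the time, the measured TCP pose, the force, the opening and the grip force at its end, in the units of the state.
- arm.observe(): the state, without advancing time (a new reading comes with each control period).
- arm.snapshot(name): name is "scene" or "top" or "wrist"; returns a dict with "img" (420x560x3 uint8, red, green, blue), "K" (3x3 intrinsics, pixels), "T" (4x4, takes a point from camera to world coordinates); the wrist camera has in their place "T_tool_cam" (4x4, takes a point from camera to tool coordinates, whose origin is the TCP and whose axes are the flange's). Camera axes: x right, y up, looking along -z (the intrinsics and any distortion apply to the point x, -y, -z); pixel columns grow to the right and rows downward; lengths in m; the calibration is good to about 2 mm. A picture is of the moment at which its call begins: read the wrist's pose just before it. There is no depth.
- arm.hand_in(): hands the job in; it is judged then, once.
Trained networks look in a picture, given as the dict that the camera call returned (one of the last four; its "shot" number tells which), for a name from the list of things; names that differ only in an ending like _2 or _b are one class to them, and where a whole thing is asked for, a point or a joint stands for the part that bears it (a point fixed in the world has none). Each returns a list of dicts, best first, with "score" (0 to 1); they miss things now and then, are a little off and sometimes report something else, mostly with a low value. They report only what shows in the picture. A call takes as long as a camera call. They do not tell look-alikes from the thing itself.
- arm.find_in(picture, target): "point" ([row, column] in pixels, amid what is visible of it).
- arm.masks_of(picture, target): "pixels" (420x560 bool, what is visible of it) and "point" ([row, column] in pixels, amid what is visible of it).
The state is a dict: "clock": time; "joint_positions": joint angles; "joint_vel": joint speeds; "joint_efforts": joint torques, N m; "tool_pos": TCP position; "tool_rot": TCP orientation; "wrist_force": force on the tool from outside, world axes, zero at the start; "wrist_torque": the same for the moment, N m; "finger_gap": finger opening in m; "grasp_force": force on a finger pad.
Only numpy, scipy, OpenCV 4.12 (cv2) and the standard library are available. Lean on these libraries where they do the work, as an engineer would, in place of code of your own. Each camera call takes 0.05 s, during which the arm holds its last target. There are 200 camera calls.

### The job

Take the white reflector panel out of its slotted rack and lean it back at a slant against the front of the grey angle plate, its foot on the bench and its width square to the plate and about centred on it, and let go of it, so that it throws light towards the detector box. Then lift the box's sprung lid by its steel front bar until the yellow peg on the lid lines up with the red index peg, and finish while still holding the lid there (it snaps shut if let go). Do not turn the red index, and leave the clear optics box, the flux jar and the dropper bottle where they are.

Things in the scene. Friction and masses are not known exactly. Their poses are not given: they have to be found in the camera images.
- panel: loose flat white panel, 8 (x) x 90 (y) x 140 (z, its height) mm, 90 to 140 g, both faces alike; origin at the centre of its underside; x is its thickness, z runs up it. It starts upright in the rack, its underside 6 mm above the bench, the lower 20 mm of it in the slot (1 mm play on each face)
- panel_top (a point): centre of the panel's top edge
- rack: fixed light-wood slotted rack, 70 x 120 mm, 26 mm high; the slot, 10 mm wide, runs along its y through its middle; origin at the centre of its underside
- angle_plate: fixed grey angle plate: an upright wall 75 mm high, 100 mm wide (y), 12 mm thick, on a base that reaches 70 mm behind the front face (+x). Origin on the bench at the middle foot of the front face; the front face looks to its -x, on which side the bench is free. Its front looks towards the detector box's side of the bench, to the left of and towards the robot
- detector_box: fixed blue metal box, 130 (x) x 150 (y) mm, walls 70 mm high, on a base plate 150 x 170 mm; origin at the centre of its underside; its front faces its -x, the lid is hinged along its rear (+x) upper edge. On its right (-y) side stands a fixed white scale arc about the hinge axis (radius 99 mm, 85 to 89 mm right of the box's middle), rising to about 170 mm above the bench
- hinge (a point): middle of the lid's hinge axis, 65 mm behind the box's origin (+x) and 74 mm above the bench; the axis runs along the box's y
- lid_bar (a point): middle of the lid's pull bar: a round steel bar, 12 mm thick, 71 mm long along the box's y, on two arms 64 mm apart in front of the lid, 174 mm from the hinge axis; 41 mm from the bar's centre to the lid's front edge, 74 mm above the bench when shut, free space beneath. A spring pulls the lid shut: lifting takes about 4 N at the bar at first, 5 N at 0.8 rad
- lid (a joint): lid angle, rad: 0 shut, grows as it opens upward, at most 1.3
- lid_peg (a point): outer end of the yellow peg (8 mm thick) that sticks out sideways from the lid's right edge, 110 mm from the hinge axis
- index (a joint): angle of the red index arm on the box's right side, rad, counted about the same axis as the lid: the lid is at the mark when its angle equals this. Stiff, not to be moved; differs from run to run, 0.45 to 0.85
- index_peg (a point): inner end of the red peg (8 mm thick) on the index arm, 110 mm from the hinge axis; at the mark the ends of the yellow and the red peg face each other and these two points coincide
- optics_box: loose clear flat optics box with a dark insert, 63 x 64 x 18 mm; origin at the centre of its underside; leave it
- flux_jar: loose amber jar with a black lid, 41 mm across, 37 mm high; origin at the centre of its underside; leave it
- dropper_bottle: loose white dropper bottle with a red tip, 32 mm across, 95 mm high; origin at the centre of its underside; leave it
Things that resemble listed ones, but are neither listed nor needed, are in the scene too. Of the things shaped like the angle_plate, the grey one is meant.

How it is judged:
By the outcome, as a careful person would: the job done as asked, in the order asked, and still so for the second after the job is handed in, while the arm keeps its last pose, push and grip.
It also fails if it takes over 48 s, if anything falls off the work surface, if the arm or the gripper's body presses on something with over 40 N, if the wrist force passes 120 N, or if a joint passes its speed limit or range.

## Working session

There is one attempt and no reset: what is moved stays moved. The work goes in short steps, Python scripts to look and compute and a tool call to move; the robot and the scene stay as the last step left them, time stands still between calls to the robot, and variables do not carry over. Pictures are saved under pics/ and viewed, at most 10 in all, crops included, and the job is handed in when it is done.

Besides the shell and the picture viewer there is one more tool, called after ">>>" as name(argument=value, ...) on one line, values as JSON. move_arm: Moves the arm, as the interface text tells. Its arguments: {"type":"object","properties":{"deltas":{"type":"array","items":{"type":"object","properties":{"tx":{"type":"number"},"ty":{"type":"number"},"tz":{"type":"number"},"rx":{"type":"number"},"ry":{"type":"number"},"rz":{"type":"number"},"gripper":{"type":"number"}}}}},"required":["deltas"]}

```bash
mkdir -p pics; cat > h.py <<'E'
from station import arm
import numpy as np, cv2
from scipy.spatial.transform import Rotation as R
np.set_printoptions(precision=4,suppress=True)
def save(s,n): cv2.imwrite(f'pics/{n}.png',s['img'][:,:,::-1])
def camT(s,st=None):
    if 'T' in s: return s['T']
    st=st or arm.observe(); T=np.eye(4); T[:3,:3]=R.from_rotvec(st['tool_rot']).as_matrix(); T[:3,3]=st['tool_pos']
    return T@s['T_tool_cam']
def ray(s,rc,T=None):
    T=s['T'] if T is None else T
    d=np.linalg.inv(s['K'])@[rc[1],rc[0],1]; d=np.array([d[0],-d[1],-d[2]])
    return T[:3,3],T[:3,:3]@d
def onz(s,rc,z,T=None):
    o,d=ray(s,rc,T); return o+d*(z-o[2])/d[2]
def tri(a,b):
    (o,d),(p,e)=a,b
    t=np.linalg.lstsq(np.c_[d,-e],p-o,rcond=None)[0]; x=o+d*t[0]; y=p+e*t[1]; return (x+y)/2,np.linalg.norm(x-y)
def proj(s,p,T=None):
    T=s['T'] if T is None else T
    q=np.linalg.inv(T)@np.r_[p,1]; u=s['K']@[q[0],-q[1],-q[2]]; return u[1]/u[2],u[0]/u[2]
E
python3 - <<'E'
from h import *
print(arm.observe())
for n in ('scene','top'):
    s=arm.snapshot(n); save(s,n+'0'); print(n,s['K'],s['T'], [k for k in s])
    for t in ('panel','rack','angle_plate','detector_box','lid_bar','lid_peg','index_peg','panel_top','optics_box','flux_jar','dropper_bottle'):
        print(t,[(np.round(f['point'],1),round(f['score'],2)) for f in arm.find_in(s,t)])
E
```

```text
{'clock': 0.0, 'joint_positions': array([-1.3406,  0.2592,  0.0207,  1.3337, -0.    ,  1.4182]), 'joint_vel': array([ 0.0005,  0.0006, -0.0009,  0.0001,  0.001 ,  0.0002]), 'joint_efforts': array([  0.0011, -55.5643,  34.4524,   0.0135,  -0.0001,  -0.    ]), 'tool_pos': array([ 0.2053, -0.5099,  0.2307]), 'tool_rot': array([-3.0829, -0.5973,  0.0001]), 'wrist_force': array([-0.5844,  0.3132, -0.6673]), 'wrist_torque': array([-0.0542,  0.0149,  0.0308]), 'grasp_force': 0.0, 'finger_gap': 0.08525034990041375}
scene [[500.2599   0.     287.0407]
 [  0.     500.2599 208.0732]
 [  0.       0.       1.    ]] [[ 0.8382  0.4673 -0.2813  0.2777]
 [-0.5454  0.7138 -0.4394 -0.5653]
 [-0.0045  0.5217  0.8531  1.1685]
 [ 0.      0.      0.      1.    ]] ['img', 'K', 'T', 'shot']
panel [(array([349.3, 336.5]), 0.71), (array([209.3, 169.5]), 0.27)]
rack [(array([363.7, 324.9]), 0.77), (array([207.8, 167.1]), 0.44)]
angle_plate [(array([258.1, 293.8]), 0.95)]
detector_box [(array([147.7, 216.6]), 0.84), (array([249.1, 381.3]), 0.66), (array([211., 170.]), 0.32)]
lid_bar [(array([140.8, 210.4]), 0.7)
[... 554 characters left out ...]
nel [(array([234.7, 390.7]), 0.55), (array([150.4, 336.5]), 0.15)]
rack [(array([230.8, 384.1]), 0.8), (array([217.2, 164.7]), 0.37)]
angle_plate [(array([214.7, 301.1]), 0.67), (array([132.6, 303.5]), 0.57)]
detector_box [(array([212.8, 168. ]), 0.7), (array([216.3, 304.9]), 0.43)]
lid_bar [(array([218. , 163.7]), 0.72)]
lid_peg [(array([214.9, 165.2]), 0.58), (array([192.1, 195.5]), 0.18)]
index_peg [(array([208. , 202.1]), 0.62)]
panel_top [(array([230.9, 393.1]), 0.68), (array([282.1, 205.3]), 0.65), (array([215.1, 171.2]), 0.29)]
optics_box [(array([279.7, 202.9]), 0.53)]
flux_jar [(array([164., 275.]), 0.73), (array([215.3, 167. ]), 0.53)]
dropper_bottle [(array([149.3, 334.9]), 0.53)]
```

View pics/scene0.png

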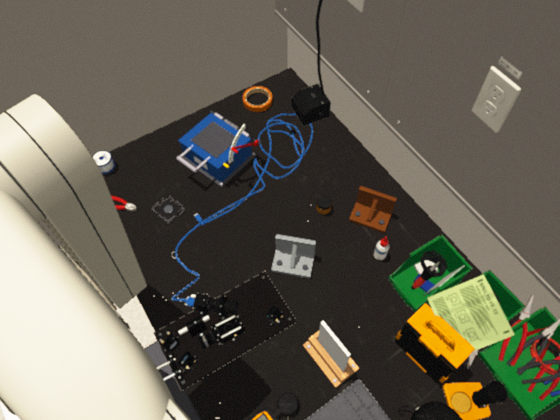

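View pics/top0.png

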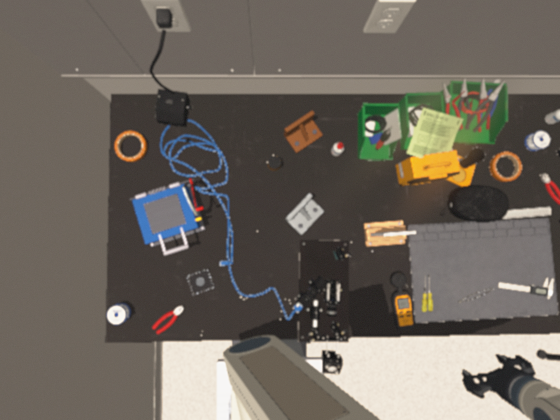

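```bash
python3 - <<'E'
import cv2,numpy as np
s=cv2.imread('pics/scene0.png');t=cv2.imread('pics/top0.png')
def c(i,r,q,w,h,W,H):return cv2.resize(i[r:r+h,q:q+w],(W,H),interpolation=cv2.INTER_CUBIC)
a=c(s,225,262,67,50,400,300);b=c(t,185,275,67,50,400,300);d=c(s,312,290,80,75,400,300)
e=c(t,215,355,67,50,400,300)
cv2.imwrite('pics/m1.png',np.vstack([np.hstack([a,b]),np.hstack([d,e])]))
a=c(s,110,170,100,75,400,300);b=c(t,180,125,100,75,400,300)
cv2.imwrite('pics/m2.png',cv2.resize(np.hstack([a,b]),(800,300)))
E
```

```text
(no output)
```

View pics/m1.png

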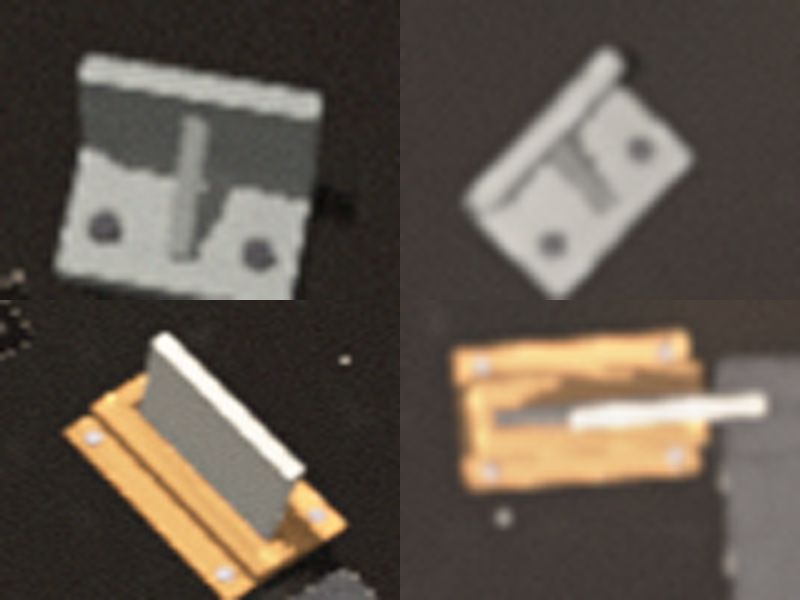

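View pics/m2.png

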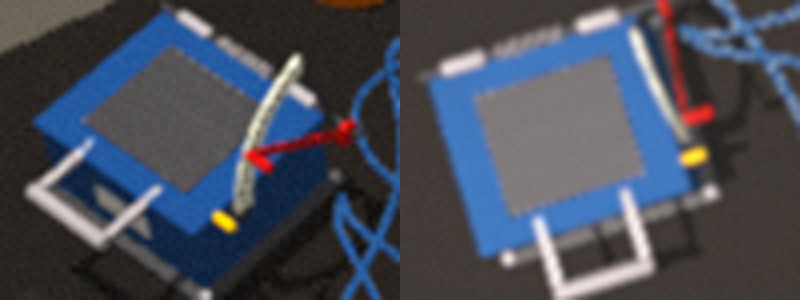

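```bash
cat > m.py <<'E'
from h import *
s=arm.snapshot('scene');t=arm.snapshot('top')
def pt(n,cs,ct,z):
    a=(cs[1],cs[0]);b=(ct[1],ct[0]); p,e=tri(ray(s,a),ray(t,b))
    print(n,'tri',p,'err',round(e,4),'scene@z',onz(s,a,z)[:2],'top@z',onz(t,b,z)[:2])
pt('plateL',(276.2,233.7),(285.9,217.7),.075)
pt('plateR',(315.9,240.4),(309.7,192.9),.075)
pt('panelL',(322.2,322),(383.8,234.8),.146)
pt('panelR',(349.4,355.75),(416.5,232.6),.146)
pt('barL',(178,157.5),(163.75,253.25),.077)
pt('barR',(195.75,170.75),(187.5,246.75),.077)
pt('redin',(232.5,148.75),(196.25,209.25),.14)
pt('yelout',(229.25,167),(201.75,218.75),.074)
for n,q in (('scene',s),('top',t)):
  for k in ('lid_peg','index_peg','lid_bar','panel_top'):
    print(n,k,[(f['point'],f['score']) for f in arm.find_in(q,k)][:2])
E
python3 m.py
```

```text
plateL tri [ 0.575  -0.0508  0.0765] err 0.0009 scene@z [ 0.5751 -0.0499] top@z [ 0.5755 -0.0511]
plateR tri [ 0.6463 -0.1208  0.0782] err 0.001 scene@z [ 0.6469 -0.1193] top@z [ 0.6471 -0.1214]
panelL tri [ 0.5236 -0.3143  0.1454] err 0.0002 scene@z [ 0.5236 -0.3145] top@z [ 0.5236 -0.3141]
panelR tri [ 0.5284 -0.4029  0.1498] err 0.0003 scene@z [ 0.5292 -0.4023] top@z [ 0.5285 -0.4044]
barL tri [0.4776 0.2989 0.0727] err 0.0001 scene@z [0.4769 0.2955] top@z [0.4778 0.2978]
barR tri [0.4962 0.2307 0.0758] err 0.0019 scene@z [0.4967 0.2293] top@z [0.4953 0.2309]
redin tri [0.5982 0.196  0.1365] err 0.0007 scene@z [0.5968 0.1936] top@z [0.5983 0.1953]
yelout tri [0.576  0.1897 0.0796] err 0.003 scene@z [0.5789 0.1929] top@z [0.5749 0.1913]
scene lid_peg [([140.6, 209.5], 0.8)]
scene index_peg [([146.3, 244.7], 0.59)]
scene lid_bar [([140.3, 212.3], 0.68)]
scene panel_top [([348.2, 334.8], 0.97), ([257.4, 293.9], 0.48)]
top lid_peg [([215.3, 165.4], 0.85)]
top index_peg []
top lid_bar [([219.5, 162.7], 0.55)]
top panel_top [([235.1, 397.1], 0.53)]
```

```bash
cat > g.py <<'E'
from h import *
def Rt(ydeg_vec, zdir):
    # tool rotation from desired z dir and approx y dir
    z=np.array(zdir,float); z/=np.linalg.norm(z); y=np.array(ydeg_vec,float); y-=z*(y@z); y/=np.linalg.norm(y)
    return np.c_[np.cross(y,z),y,z]
def go(p,Rg,note=''):
    st=arm.observe(); R0=R.from_rotvec(st['tool_rot']).as_matrix()
    w=R.from_matrix(R0.T@Rg).as_rotvec()
    print(note,'t',round(st['clock'],2),'pos',st['tool_pos'],'turn',w,'shift(cm) in old frame',R0.T@(p-st['tool_pos'])*100,'in new frame',Rg.T@(p-st['tool_pos'])*100, 'j',st['joint_positions'])
E
python3 - <<'E'
from g import *
go(np.array([.526,-.3586,.20]),Rt([.9985,.054,0],[0,0,-1]))
E
```

```text
t 1.7 pos [ 0.2055 -0.5102  0.2313] turn [ 0.    -0.    -1.242] shift(cm) in old frame [35.3967 -2.0885  3.1295] in new frame [13.406  32.8264  3.1284] j [-1.3406  0.2586  0.0215  1.3337  0.      1.4182]
```

>>> move_arm(deltas=[{"rz":-0.138,"tx":3.5,"gripper":1},{"rz":-0.138},{"rz":-0.138},{"rz":-0.138},{"rz":-0.138},{"rz":-0.138},{"rz":-0.138},{"rz":-0.138},{"rz":-0.138},{}])

```text
$.deltas[0]: bad value
```

```bash
python3 - <<'E'
from g import *
go(np.array([.526,-.3586,.20]),Rt([.9985,.054,0],[0,0,-1]))
E
```

```text
t 1.7 pos [ 0.2055 -0.5102  0.2313] turn [ 0.    -0.    -1.242] shift(cm) in old frame [35.3967 -2.0885  3.1295] in new frame [13.406  32.8264  3.1284] j [-1.3406  0.2586  0.0215  1.3337  0.      1.4182]
```

>>> move_arm(deltas=[{"tx":0,"ty":0,"tz":0,"rx":0,"ry":0,"rz":-0.138,"gripper":1.0},{"tx":0,"ty":0,"tz":0,"rx":0,"ry":0,"rz":-0.138,"gripper":1.0},{"tx":0,"ty":0,"tz":0,"rx":0,"ry":0,"rz":-0.138,"gripper":1.0},{"tx":0,"ty":0,"tz":0,"rx":0,"ry":0,"rz":-0.138,"gripper":1.0},{"tx":0,"ty":0,"tz":0,"rx":0,"ry":0,"rz":-0.138,"gripper":1.0},{"tx":0,"ty":0,"tz":0,"rx":0,"ry":0,"rz":-0.138,"gripper":1.0},{"tx":0,"ty":0,"tz":0,"rx":0,"ry":0,"rz":-0.138,"gripper":1.0},{"tx":0,"ty":0,"tz":0,"rx":0,"ry":0,"rz":-0.138,"gripper":1.0},{"tx":0,"ty":0,"tz":0,"rx":0,"ry":0,"rz":-0.138,"gripper":1.0}])

```text
clock: 2.6
tool_pos: [0.2054, -0.5102, 0.2313]
tool_rot: [-2.154, -2.287, 0.0]
wrist_force: [0.3, -0.3, -0.6]
finger_gap: 0.0858
grasp_force: 0.0
```

```bash
python3 - <<'E'
from g import *
go(np.array([.526,-.3586,.20]),Rt([.9985,.054,0],[0,0,-1]))
E
```

```text
t 2.6 pos [ 0.2054 -0.5102  0.2313] turn [-0.     -0.      0.0057] shift(cm) in old frame [13.2179 32.9032  3.1274] in new frame [13.4053 32.8273  3.1275] j [-1.3406  0.2586  0.0215  1.3337 -0.      0.1705]
```

>>> move_arm(deltas=[{"tx":1.32,"ty":3.29,"tz":0.3,"rx":0,"ry":0,"rz":0.006,"gripper":1.0},{"tx":1.34,"ty":3.28,"tz":0.3,"rx":0,"ry":0,"rz":0,"gripper":1.0},{"tx":1.34,"ty":3.28,"tz":0.3,"rx":0,"ry":0,"rz":0,"gripper":1.0},{"tx":1.34,"ty":3.28,"tz":0.3,"rx":0,"ry":0,"rz":0,"gripper":1.0},{"tx":1.34,"ty":3.28,"tz":0.3,"rx":0,"ry":0,"rz":0,"gripper":1.0},{"tx":1.34,"ty":3.28,"tz":0.3,"rx":0,"ry":0,"rz":0,"gripper":1.0},{"tx":1.34,"ty":3.28,"tz":0.3,"rx":0,"ry":0,"rz":0,"gripper":1.0},{"tx":1.34,"ty":3.28,"tz":0.3,"rx":0,"ry":0,"rz":0,"gripper":1.0},{"tx":1.34,"ty":3.28,"tz":0.3,"rx":0,"ry":0,"rz":0,"gripper":1.0},{"tx":1.34,"ty":3.28,"tz":0.3,"rx":0,"ry":0,"rz":0,"gripper":1.0}])

```text
clock: 3.6
tool_pos: [0.5279, -0.3598, 0.2012]
tool_rot: [2.167, 2.274, -0.0]
wrist_force: [-0.6, -1.0, -0.1]
finger_gap: 0.085
grasp_force: 0.0
```

```bash
python3 - <<'E'
from g import *
go(np.array([.526,-.3586,.109]),Rt([.9985,.054,0],[0,0,-1]))
s=arm.snapshot('wrist');T=camT(s);save(s,'w1')
print([proj(s,p,T) for p in ([.5236,-.3143,.146],[.5285,-.4035,.146])])
for f in arm.masks_of(s,'panel')+arm.masks_of(s,'panel_top'): print(f['point'],f['score'],cv2.minAreaRect(np.argwhere(f['pixels']).astype(np.float32)))
E
```

```text
t 3.6 pos [ 0.5279 -0.3598  0.2012] turn [ 0.      0.0001 -0.006 ] shift(cm) in old frame [ 0.1325 -0.1869  9.2166] in new frame [ 0.1329 -0.1857  9.2166] j [-0.7295  0.4212  0.188   1.3375 -0.      0.7933]
[(np.float64(172.9311928693383), np.float64(274.1534443673387)), (np.float64(285.4312445405337), np.float64(275.80905938430914))]
[211.5, 279.1] 0.76 ((212.53085327148438, 280.0560302734375), (135.07823181152344, 11.331905364990234), 0.9093804955482483)
[212.3, 277.2] 0.7 ((212.5394287109375, 280.0570983886719), (135.09532165527344, 11.321107864379883), 0.9240452647209167)
```

View pics/w1.png

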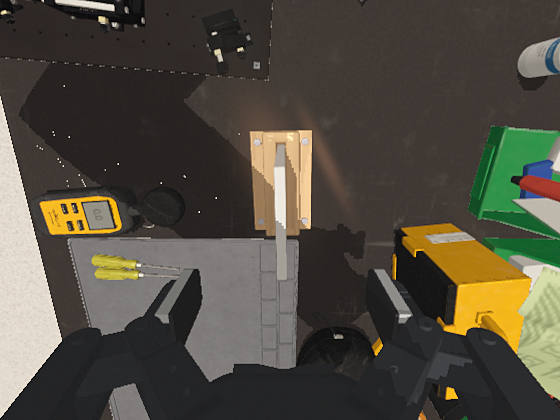

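>>> move_arm(deltas=[{"tx":0.13,"ty":-0.1,"tz":2.5,"rx":0,"ry":0,"rz":-0.006,"gripper":1.0},{"tx":0,"ty":0,"tz":3,"rx":0,"ry":0,"rz":0,"gripper":1.0},{"tx":0,"ty":0,"tz":2.7,"rx":0,"ry":0,"rz":0,"gripper":1.0},{"tx":0,"ty":0,"tz":1.0,"rx":0,"ry":0,"rz":0,"gripper":0.5},{"tx":0,"ty":0,"tz":0,"rx":0,"ry":0,"rz":0,"gripper":0.25},{"tx":0,"ty":0,"tz":0,"rx":0,"ry":0,"rz":0,"gripper":0.2},{"tx":0,"ty":0,"tz":0,"rx":0,"ry":0,"rz":0,"gripper":0},{"tx":0,"ty":0,"tz":0,"rx":0,"ry":0,"rz":0,"gripper":0},{"tx":0,"ty":0,"tz":0,"rx":0,"ry":0,"rz":0,"gripper":0}])

```text
clock: 4.65
tool_pos: [0.526, -0.3598, 0.1106]
tool_rot: [2.159, 2.279, -0.0]
wrist_force: [0.2, -0.2, 4.4]
finger_gap: 0.0072
grasp_force: 59.4
```

>>> move_arm(deltas=[{"tx":0,"ty":0,"tz":-1,"rx":0,"ry":0,"rz":0,"gripper":0},{"tx":0,"ty":0,"tz":-2,"rx":0,"ry":0,"rz":0,"gripper":0},{"tx":0,"ty":0,"tz":-3,"rx":0,"ry":0,"rz":0,"gripper":0},{"tx":0,"ty":0,"tz":-3,"rx":0,"ry":0,"rz":0,"gripper":0},{"tx":0,"ty":0,"tz":-2,"rx":0,"ry":0,"rz":-0.1,"gripper":0},{"tx":0,"ty":0,"tz":0,"rx":0,"ry":0,"rz":-0.13,"gripper":0},{"tx":0,"ty":0,"tz":0,"rx":0,"ry":0,"rz":-0.13,"gripper":0},{"tx":0,"ty":0,"tz":0,"rx":0,"ry":0,"rz":-0.13,"gripper":0},{"tx":0,"ty":0,"tz":0,"rx":0,"ry":0,"rz":-0.13,"gripper":0},{"tx":0,"ty":0,"tz":0,"rx":0,"ry":0,"rz":-0.12,"gripper":0}])

```text
clock: 5.65
tool_pos: [0.5255, -0.3592, 0.2199]
tool_rot: [1.182, 2.911, -0.0]
wrist_force: [0.4, -0.1, -0.6]
finger_gap: 0.0069
grasp_force: 58.5
```

```bash
cat > pl.py <<'E'
from g import *
A=np.array([.5752,-.0506]);B=np.array([.6468,-.1205])
t=(B-A)/np.linalg.norm(B-A); n=np.array([-t[1],t[0]]); c=(A+B)/2
th=.28
def pose(dn=0,dz=0,L=.1046,side=0,th=th):
    s_,c_=np.sin(th),np.cos(th)
    N=.075*np.tan(th)+.004*c_-L*s_+dn; Z=.004*s_+L*c_+dz
    p=np.r_[c+n*N+t*side,Z]
    return p,Rt(np.r_[n,0],np.r_[n*s_,-c_])
E
python3 - <<'E'
from pl import *
print(c,n,np.degrees(np.arctan2(n[1],n[0])))
p,Rg=pose(.012,.0); p[2]=.215
go(p,Rg)
R0=Rt(np.r_[n,0],[0,0,-1]); print('tilt from vertical', R.from_matrix(R0.T@Rg).as_rotvec())
E
```

```text
[ 0.611  -0.0856] [0.6986 0.7156] 45.68832607224178
 t 5.65 pos [ 0.5255 -0.3592  0.2199] turn [-0.28   -0.0002  0.0019] shift(cm) in old frame [12.9477 26.4307  0.4925] in new frame [12.9987 25.2408  7.7721] j [-0.7313  0.4124  0.2214  1.3797 -0.      0.0401]
tilt from vertical [-0.28  0.    0.  ]
```

>>> move_arm(deltas=[{"tx":1.3,"ty":2.64,"tz":0,"rx":0,"ry":0,"rz":0,"gripper":0},{"tx":1.3,"ty":2.64,"tz":0,"rx":0,"ry":0,"rz":0,"gripper":0},{"tx":1.3,"ty":2.64,"tz":0,"rx":0,"ry":0,"rz":0,"gripper":0},{"tx":1.3,"ty":2.64,"tz":0,"rx":0,"ry":0,"rz":0,"gripper":0},{"tx":1.3,"ty":2.64,"tz":0,"rx":0,"ry":0,"rz":0,"gripper":0},{"tx":1.3,"ty":2.64,"tz":0,"rx":0,"ry":0,"rz":0,"gripper":0},{"tx":1.3,"ty":2.64,"tz":0,"rx":0,"ry":0,"rz":0,"gripper":0},{"tx":1.3,"ty":2.64,"tz":0,"rx":0,"ry":0,"rz":0,"gripper":0},{"tx":1.3,"ty":2.64,"tz":0,"rx":0,"ry":0,"rz":0,"gripper":0},{"tx":1.25,"ty":2.67,"tz":0,"rx":0,"ry":0,"rz":0,"gripper":0}])

```text
clock: 6.65
tool_pos: [0.6186, -0.0788, 0.2201]
tool_rot: [1.189, 2.907, 0.0]
wrist_force: [1.3, 0.2, -1.3]
finger_gap: 0.0067
grasp_force: 58.6
```

>>> move_arm(deltas=[{"tx":0,"ty":0,"tz":0,"rx":-0.1,"ry":0,"rz":0.002,"gripper":0},{"tx":0,"ty":0,"tz":0,"rx":-0.1,"ry":0,"rz":0,"gripper":0},{"tx":0,"ty":0,"tz":0,"rx":-0.08,"ry":0,"rz":0,"gripper":0},{"tx":0,"ty":0,"tz":0,"rx":0,"ry":0,"rz":0,"gripper":0}])

```text
clock: 7.05
tool_pos: [0.6174, -0.0808, 0.2199]
tool_rot: [1.145, 2.783, 0.394]
wrist_force: [-0.2, 0.7, -1.3]
finger_gap: 0.0072
grasp_force: 59.0
```

```bash
python3 - <<'E'
from pl import *
st=arm.observe(); print(st['wrist_force'])
p,Rg=pose(.012,.01); go(p,Rg)
s=arm.snapshot('scene'); t_=arm.snapshot('top'); w=arm.snapshot('wrist')
cv2.imwrite('pics/p1.png',np.vstack([np.hstack([cv2.resize(x[:,:,::-1],(400,300)) for x in (s['img'][180:300,220:380],t_['img'][150:270,220:380])]),
 np.hstack([cv2.resize(w['img'][:,:,::-1],(400,300))]*2)]))
E
```

```text
[-0.1656  0.7324 -1.3066]
 t 7.05 pos [ 0.6174 -0.0808  0.2199] turn [ 0.0011  0.0018 -0.0069] shift(cm) in old frame [ 0.125  -2.9413 10.4157] in new frame [ 0.1267 -2.9291 10.4191] j [-0.3887  0.293   0.0098  1.1779  0.2593  0.4062]
```

View pics/p1.png

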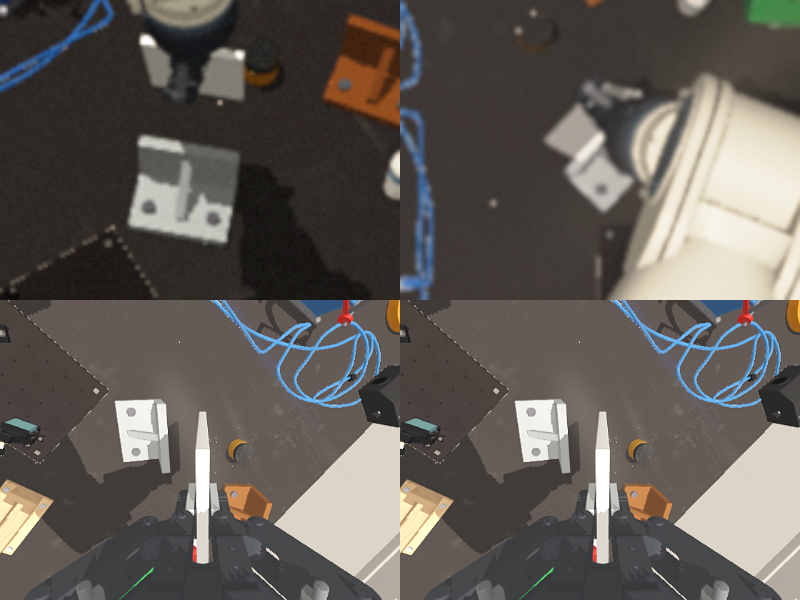

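>>> move_arm(deltas=[{"tx":0.03,"ty":-0.58,"tz":2.08,"rx":0,"ry":0.002,"rz":-0.007,"gripper":0},{"tx":0.03,"ty":-0.58,"tz":2.08,"rx":0,"ry":0,"rz":0,"gripper":0},{"tx":0.03,"ty":-0.59,"tz":2.08,"rx":0,"ry":0,"rz":0,"gripper":0},{"tx":0.03,"ty":-0.59,"tz":2.08,"rx":0,"ry":0,"rz":0,"gripper":0},{"tx":0,"ty":-0.59,"tz":2.08,"rx":0,"ry":0,"rz":0,"gripper":0},{"tx":0,"ty":0,"tz":0,"rx":0,"ry":0,"rz":0,"gripper":0}])

```text
clock: 7.8
tool_pos: [0.617, -0.0779, 0.1084]
tool_rot: [1.135, 2.795, 0.392]
wrist_force: [-1.4, 0.4, -0.5]
finger_gap: 0.0072
grasp_force: 58.9
```

```bash
python3 - <<'E'
from pl import *
print(arm.observe()['wrist_force'])
for a in ((.012,.01),(.012,0),(.002,0)): go(*pose(*a))
w=arm.snapshot('wrist'); save(w,'w2')
E
```

```text
[-1.435   0.3976 -0.4692]
 t 7.8 pos [ 0.617  -0.0779  0.1084] turn [-0.0033 -0.0052  0.0014] shift(cm) in old frame [-0.105  -0.0289 -0.3423] in new frame [-0.1068 -0.0276 -0.3418] j [-0.3835  0.3598 -0.1859  0.9226  0.2575  0.4011]
 t 7.8 pos [ 0.617  -0.0779  0.1084] turn [-0.0033 -0.0052  0.0014] shift(cm) in old frame [-0.1096 -0.3021  0.6197] in new frame [-0.1068 -0.304   0.6193] j [-0.3835  0.3598 -0.1859  0.9226  0.2575  0.4011]
 t 7.8 pos [ 0.617  -0.0779  0.1084] turn [-0.0033 -0.0052  0.0014] shift(cm) in old frame [-0.1068 -1.2641  0.3465] in new frame [-0.1068 -1.2651  0.3429] j [-0.3835  0.3598 -0.1859  0.9226  0.2575  0.4011]
```

View pics/w2.png

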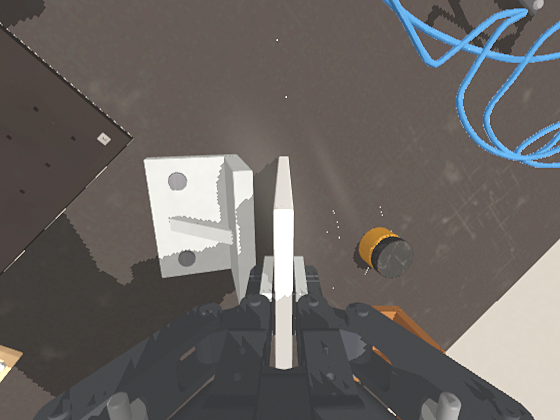

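```bash
python3 - <<'E'
from pl import *
w=arm.snapshot('wrist');T=camT(w)
print('wall pred',[proj(w,np.r_[q,.075],T) for q in (A,B)],[proj(w,np.r_[q-n*.012,.075],T) for q in (A,B)])
# panel foot & top predicted from TCP
st=arm.observe();R0=R.from_rotvec(st['tool_rot']).as_matrix()
for z in (-.0354,.1046):
  for x in (-.045,.045): print('panel',z,x,proj(w,st['tool_pos']+R0@[x,0,z],T))
cv2.imwrite('pics/w2c.png',cv2.resize(w['img'][140:320,200:320,::-1],(400,600),interpolation=cv2.INTER_CUBIC))
for f in arm.masks_of(w,'angle_plate'): print(f['score'],cv2.minAreaRect(np.argwhere(f['pixels']).astype(np.float32)))
E
```

```text
wall pred [(np.float64(168.56504512177918), np.float64(251.28939897324892)), (np.float64(306.8760894949157), np.float64(255.96786580103765))] [(np.float64(169.56374360583203), np.float64(231.32595003771297)), (np.float64(309.8312826637878), np.float64(239.2512663020474))]
panel -0.0354 -0.045 (np.float64(386.79349323978266), np.float64(284.2445564392323))
panel -0.0354 0.045 (np.float64(215.1521725542888), np.float64(284.50074594146287))
panel 0.1046 -0.045 (np.float64(254.07634545366798), np.float64(283.7131208856914))
panel 0.1046 0.045 (np.float64(158.87609406124844), np.float64(283.7677636714572))
0.78 ((356.155029296875, 388.83837890625), (85.98221588134766, 93.9042739868164), 56.70643615722656)
0.63 ((228.4732666015625, 199.7490692138672), (149.7616424560547, 106.89612579345703), 2.0454084873199463)
```

View pics/w2c.png

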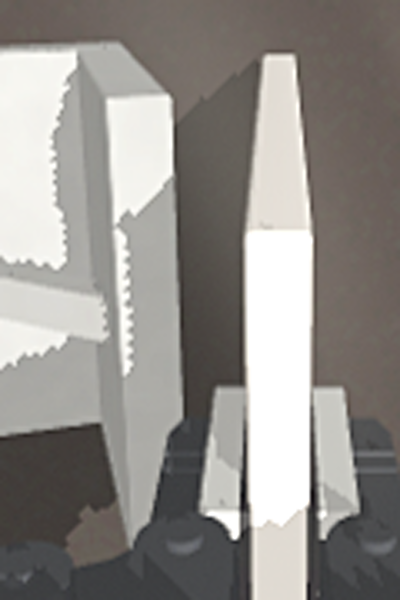

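>>> move_arm(deltas=[{"tx":-0.4,"ty":-0.1,"tz":0.2,"rx":-0.003,"ry":-0.005,"rz":0.001,"gripper":0},{"tx":0,"ty":-0.15,"tz":0.31,"rx":0,"ry":0,"rz":0,"gripper":0},{"tx":0,"ty":0,"tz":0,"rx":0,"ry":0,"rz":0,"gripper":0}])

```text
clock: 8.25
tool_pos: [0.6202, -0.0825, 0.1057]
tool_rot: [1.133, 2.783, 0.394]
wrist_force: [-0.3, -1.0, -0.6]
finger_gap: 0.0072
grasp_force: 58.9
```

>>> move_arm(deltas=[{"tx":0,"ty":-0.03,"tz":0.1,"rx":0,"ry":0,"rz":0,"gripper":0},{"tx":0,"ty":0,"tz":0,"rx":0,"ry":0,"rz":0,"gripper":0}])

```text
clock: 8.45
tool_pos: [0.6202, -0.0824, 0.1046]
tool_rot: [1.133, 2.783, 0.394]
wrist_force: [-0.9, 0.4, -0.8]
finger_gap: 0.0071
grasp_force: 58.9
```

```bash
python3 - <<'E'
from pl import *
print(arm.observe()['wrist_force'])
for a in ((.012,0),(.002,0)): go(*pose(*a))
E
```

```text
[-0.9155  0.3792 -0.7777]
 t 8.45 pos [ 0.6202 -0.0824  0.1046] turn [0.003  0.0045 0.0007] shift(cm) in old frame [ 0.4383 -0.0978  0.2817] in new frame [ 0.437  -0.0972  0.284 ] j [-0.3897  0.3629 -0.1933  0.9019  0.2602  0.3984]
 t 8.45 pos [ 0.6202 -0.0824  0.1046] turn [0.003  0.0045 0.0007] shift(cm) in old frame [ 0.4377 -1.058   0.0025] in new frame [ 0.437  -1.0583  0.0076] j [-0.3897  0.3629 -0.1933  0.9019  0.2602  0.3984]
```

>>> move_arm(deltas=[{"tx":0.1,"ty":-0.4,"tz":0,"rx":0,"ry":0,"rz":0,"gripper":0},{"tx":0,"ty":-0.3,"tz":0,"rx":0,"ry":0,"rz":0,"gripper":0},{"tx":0,"ty":0,"tz":0,"rx":0,"ry":0,"rz":0,"gripper":0}])

```text
clock: 8.75
tool_pos: [0.6144, -0.0867, 0.1025]
tool_rot: [1.134, 2.784, 0.394]
wrist_force: [-0.3, -0.5, -0.8]
finger_gap: 0.0072
grasp_force: 58.9
```

>>> move_arm(deltas=[{"tx":0,"ty":-0.2,"tz":0,"rx":0,"ry":0,"rz":0,"gripper":0},{"tx":0,"ty":0,"tz":0,"rx":0,"ry":0,"rz":0,"gripper":0}])

```text
clock: 8.95
tool_pos: [0.6133, -0.088, 0.102]
tool_rot: [1.134, 2.784, 0.394]
wrist_force: [0.1, -1.0, -0.3]
finger_gap: 0.0075
grasp_force: 58.9
```

```bash
python3 - <<'E'
from pl import *
print(arm.observe()['wrist_force'])
for a in ((.0,0),): go(*pose(*a))
w=arm.snapshot('wrist')
cv2.imwrite('pics/w3c.png',cv2.resize(w['img'][140:320,200:320,::-1],(400,600),interpolation=cv2.INTER_CUBIC))
E
```

```text
[ 0.1294 -1.0394 -0.3021]
 t 8.95 pos [ 0.6133 -0.088   0.102 ] turn [0.0029 0.0043 0.0006] shift(cm) in old frame [ 0.3352 -0.3349 -0.0604] in new frame [ 0.3352 -0.3352 -0.0579] j [-0.4034  0.3576 -0.2091  0.8952  0.2617  0.3844]
```

View pics/w3c.png

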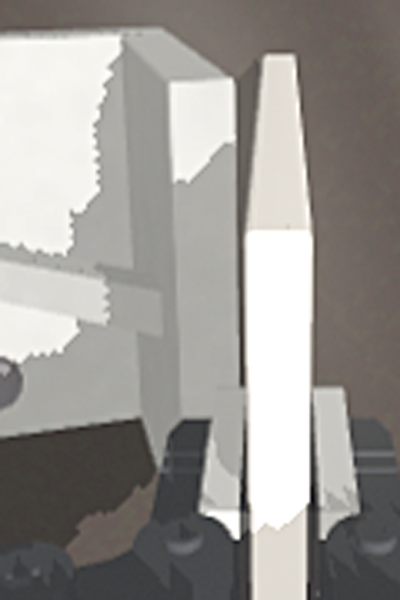

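>>> move_arm(deltas=[{"tx":0,"ty":-0.2,"tz":0,"rx":0,"ry":0,"rz":0,"gripper":0},{"tx":0,"ty":0,"tz":0.05,"rx":0,"ry":0,"rz":0,"gripper":0},{"tx":0,"ty":0,"tz":0,"rx":0,"ry":0,"rz":0,"gripper":0}])

```text
clock: 9.3
tool_pos: [0.6124, -0.0893, 0.1014]
tool_rot: [1.133, 2.783, 0.394]
wrist_force: [-1.5, -1.2, 3.1]
finger_gap: 0.0073
grasp_force: 59.8
```

>>> move_arm(deltas=[{"tx":0,"ty":0,"tz":0.06,"rx":0,"ry":0,"rz":0,"gripper":0},{"tx":0,"ty":0,"tz":0,"rx":0,"ry":0,"rz":0,"gripper":0}])

```text
clock: 9.5
tool_pos: [0.6126, -0.0892, 0.1014]
tool_rot: [1.133, 2.782, 0.394]
wrist_force: [-2.6, -1.5, 9.0]
finger_gap: 0.0071
grasp_force: 60.8
```

>>> move_arm(deltas=[{"tx":0,"ty":-0.08,"tz":-0.04,"rx":0,"ry":0,"rz":0,"gripper":0},{"tx":0,"ty":0,"tz":0,"rx":0,"ry":0,"rz":0,"gripper":0.12},{"tx":0,"ty":0,"tz":0,"rx":0,"ry":0,"rz":0,"gripper":0.16},{"tx":0,"ty":0,"tz":0,"rx":0,"ry":0,"rz":0,"gripper":0.25},{"tx":0,"ty":0,"tz":0,"rx":0,"ry":0,"rz":0,"gripper":0.35},{"tx":0,"ty":0,"tz":0,"rx":0,"ry":0,"rz":0,"gripper":0.35},{"tx":0,"ty":0,"tz":0,"rx":0,"ry":0,"rz":0,"gripper":0.35}])

```text
clock: 10.2
tool_pos: [0.6117, -0.0896, 0.1005]
tool_rot: [1.133, 2.784, 0.394]
wrist_force: [0.5, 0.3, -0.2]
finger_gap: 0.0297
grasp_force: 0.0
```

>>> move_arm(deltas=[{"tx":0,"ty":0,"tz":-1,"rx":0,"ry":0,"rz":0,"gripper":0.35},{"tx":0,"ty":0,"tz":-2,"rx":0,"ry":0,"rz":0,"gripper":0.35},{"tx":0,"ty":0,"tz":-3,"rx":0,"ry":0,"rz":0,"gripper":0.4},{"tx":0,"ty":0,"tz":-4,"rx":0,"ry":0,"rz":0,"gripper":0.4},{"tx":0,"ty":0,"tz":-2,"rx":0,"ry":0,"rz":0,"gripper":0.4},{"tx":0,"ty":0,"tz":0,"rx":0,"ry":0,"rz":0,"gripper":0.4}])

```text
clock: 10.8
tool_pos: [0.5887, -0.1143, 0.22]
tool_rot: [1.131, 2.778, 0.393]
wrist_force: [0.3, -0.3, 0.1]
finger_gap: 0.034
grasp_force: 0.0
```

```bash
python3 - <<'E'
from pl import *
print(arm.observe()['wrist_force'])
s=arm.snapshot('scene'); w=arm.snapshot('wrist'); T=camT(w)
a=cv2.resize(s['img'][200:290,250:370,::-1],(400,300),interpolation=cv2.INTER_CUBIC); b=cv2.resize(w['img'][:,:,::-1],(400,300))
cv2.imwrite('pics/p2.png',np.hstack([a,b]))
# predicted corners of leaning panel
for z in (0,.14):
  for x in (-.045,.045):
    th=.28;q=c+n*(.075*np.tan(th)+.004*np.cos(th)-z*np.sin(th))+t*x; P=np.r_[q,.0011+z*np.cos(th)]
    print(z,x,'scene',proj(s,P),'wrist',proj(w,P,T))
# box lid bar target
bL=np.array([.4776,.2985]);bR=np.array([.496,.2307]);u=(bR-bL)/np.linalg.norm(bR-bL);f=np.array([-u[1],u[0]]);print('bar mid',(bL+bR)/2,'box +x',f)
go(np.r_[(bL+bR)/2,.25],Rt(np.r_[f,0],[0,0,-1]))
E
```

```text
[ 0.3237 -0.3411  0.0893]
0 -0.045 scene (np.float64(239.26546068461207), np.float64(280.886287405785)) wrist (np.float64(140.26393108963964), np.float64(282.6837484514777))
0 0.045 scene (np.float64(245.14408446588757), np.float64(314.58190017626015)) wrist (np.float64(209.39966558934967), np.float64(282.68382544215245))
0.14 -0.045 scene (np.float64(226.83453465968606), np.float64(276.7379846518061)) wrist (np.float64(158.7394225394959), np.float64(283.01490122147356))
0.14 0.045 scene (np.float64(233.286168096287), np.float64(314.2613641144037)) wrist (np.float64(261.52509971306057), np.float64(282.9761208245637))
bar mid [0.4868 0.2646] box +x [0.9651 0.2619]
 t 10.9 pos [ 0.5879 -0.1134  0.2164] turn [ 0.278  -0.0701  0.5287] shift(cm) in old frame [33.6411 20.1534  2.1742] in new frame [39.1314  0.1439 -3.3649] j [-0.4638  0.2621 -0.0429  1.172   0.2678  0.3223]
```

View pics/p2.png

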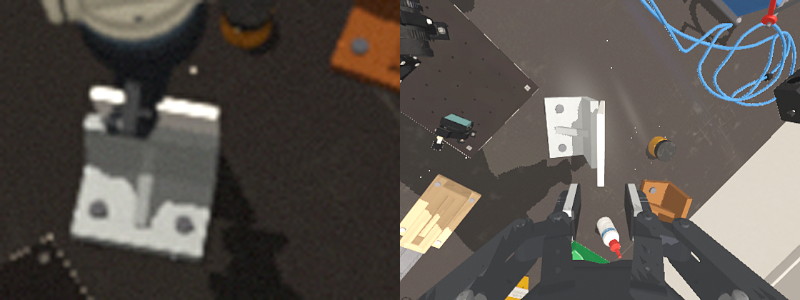

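```bash
cat > ld.py <<'E'
from g import *
bL=np.array([.4776,.2985]);bR=np.array([.496,.2307]);u=(bR-bL)/np.linalg.norm(bR-bL);f=np.array([-u[1],u[0]])
bar0=np.r_[(bL+bR)/2,.074]; F=np.r_[f,0]; U=np.array([0,0,1.]); H=bar0+.174*F
def lp(a,phi0=.25,dz=0,back=.0,d=.019):
    ph=phi0-a; z=F*np.sin(ph)-U*np.cos(ph)
    b=H-.174*(F*np.cos(a)-U*np.sin(a))
    return b+d*z-back*z+U*dz, Rt(F*np.cos(ph)+U*np.sin(ph),z)
E
python3 - <<'E'
from ld import *
go(*lp(0,dz=.19)); print(lp(0)[0])
E
```

```text
t 10.9 pos [ 0.5879 -0.1134  0.2164] turn [ 0.034  -0.135   0.5141] shift(cm) in old frame [33.4052 20.4188  2.712 ] in new frame [39.1314  1.3183 -2.6811] j [-0.4638  0.2621 -0.0429  1.172   0.2678  0.3223]
[0.4913 0.2658 0.0556]
```

>>> move_arm(deltas=[{"tx":0,"ty":0,"tz":-1,"rx":0.0085,"ry":-0.034,"rz":0.1285,"gripper":0.35},{"tx":0,"ty":0,"tz":-1,"rx":0.0085,"ry":-0.034,"rz":0.1285,"gripper":0.35},{"tx":0,"ty":0,"tz":0,"rx":0.0085,"ry":-0.034,"rz":0.1285,"gripper":0.35},{"tx":0,"ty":0,"tz":0,"rx":0.0085,"ry":-0.034,"rz":0.1285,"gripper":0.35}])

```text
clock: 11.3
tool_pos: [0.5834, -0.1166, 0.2341]
tool_rot: [1.815, 2.359, 0.295]
wrist_force: [0.0, 0.6, 0.5]
finger_gap: 0.0296
grasp_force: 0.0
```

>>> move_arm(deltas=[{"tx":3.9,"ty":0.13,"tz":0,"rx":0,"ry":0,"rz":0,"gripper":0.35},{"tx":3.9,"ty":0.13,"tz":0,"rx":0,"ry":0,"rz":0,"gripper":0.35},{"tx":3.9,"ty":0.13,"tz":0,"rx":0,"ry":0,"rz":0,"gripper":0.35},{"tx":3.9,"ty":0.13,"tz":0,"rx":0,"ry":0,"rz":0,"gripper":0.35},{"tx":3.9,"ty":0.13,"tz":0,"rx":0,"ry":0,"rz":0,"gripper":0.35},{"tx":3.9,"ty":0.13,"tz":0,"rx":0,"ry":0,"rz":0,"gripper":0.35},{"tx":3.9,"ty":0.13,"tz":0,"rx":0,"ry":0,"rz":0,"gripper":0.35},{"tx":3.9,"ty":0.13,"tz":0,"rx":0,"ry":0,"rz":0,"gripper":0.35},{"tx":3.9,"ty":0.13,"tz":0,"rx":0,"ry":0,"rz":0,"gripper":0.35},{"tx":3.9,"ty":0.13,"tz":0,"rx":0,"ry":0,"rz":0,"gripper":0.35}])

```text
clock: 12.3
tool_pos: [0.4925, 0.2644, 0.2369]
tool_rot: [1.808, 2.365, 0.294]
wrist_force: [0.7, 0.3, 0.7]
finger_gap: 0.03
grasp_force: 0.0
```

```bash
cat > pegs.py <<'E'
from ld import *
def blobs(s,lo,hi,box=None,minA=6):
    h=cv2.cvtColor(s['img'],cv2.COLOR_RGB2HSV); m=np.zeros(h.shape[:2],np.uint8)
    for l,k in zip(lo,hi): m|=cv2.inRange(h,np.array(l),np.array(k))
    if box: q=np.zeros_like(m); q[box[0]:box[1],box[2]:box[3]]=m[box[0]:box[1],box[2]:box[3]]; m=q
    nb,l,st,ce=cv2.connectedComponentsWithStats(m)
    return [(ce[i][::-1].round(1),st[i].tolist()) for i in range(1,nb) if st[i][4]>=minA],m
RED=([(0,150,60),(172,150,60)],[(6,255,255),(180,255,255)]); YEL=([(20,150,90)],[(34,255,255)])
E
python3 - <<'E'
from pegs import *
go(*lp(0,dz=.19)); go(*lp(0,dz=.06))
s=arm.snapshot('scene');t=arm.snapshot('top');w=arm.snapshot('wrist');T=camT(w);save(w,'w9')
bx={'s':(120,190,200,270),'t':(170,240,180,225),'w':None}
for k,q in (('s',s),('t',t),('w',w)):
    for nme,c in (('red',RED),('yel',YEL)): print(k,nme,blobs(q,*c,box=bx[k])[0])
print('bar pred',[proj(w,np.r_[b,.08],T) for b in (bL,bR)])
print([proj(w,[.598,.196,.136],T),proj(w,[.576,.19,.074],T)])
# bar profile across: sample gray along F at 3 places on bar
g=cv2.cvtColor(w['img'],cv2.COLOR_RGB2GRAY)
for lam in (.25,.75):
    print([int(g[int(round(r)),int(round(cc))]) if 0<=r<420 and 0<=cc<560 else -1 for r,cc in [proj(w,bar0+np.r_[(bR-bL)*(lam-.5),0]+F*d+U*.004,T) for d in np.arange(-.03,.05,.002)]])
E
```

```text
t 12.3 pos [0.4925 0.2644 0.2369] turn [-0.0025  0.0003  0.0007] shift(cm) in old frame [ 0.1718  0.1399 -0.863 ] in new frame [ 0.1721  0.1419 -0.8626] j [ 0.3543  0.1146 -0.1789  1.0308 -0.0221  1.6567]
 t 12.3 pos [0.4925 0.2644 0.2369] turn [-0.0025  0.0003  0.0007] shift(cm) in old frame [ 0.1776 -3.0453 11.7408] in new frame [ 0.1721 -3.0744 11.7333] j [ 0.3543  0.1146 -0.1789  1.0308 -0.0221  1.6567]
s red [(array([145.6, 245.8]), [232, 140, 27, 13, 87])]
s yel [(array([165. , 225.7]), [223, 163, 6, 5, 21])]
t red [(array([197.6, 195.2]), [189, 178, 15, 33, 97])]
t yel [(array([218.5, 198.5]), [196, 217, 6, 4, 22])]
w red [(array([90. , 33.7]), [0, 46, 73, 88, 2219]), (array([260.6, 370.5]), [354, 249, 32, 26, 232]), (array([284.1, 346.2]), [344, 282, 7, 6, 25])]
w yel [(array([122.6, 473.4]), [447, 91, 53, 66, 583]), (array([257.4, 299.7]), [297, 252, 7, 12, 75])]
bar pred [(np.float64(160.21564082944494), np.float64(240.00043775687445)), (np.float64(225.08024935793497), np.float64(242.8706927604052))]
[(np.float64(290.32790485913273), np.float64(336.8979459445424)), (np.float64(264.23639728714323), np.float64(298.70443245096243))]
[104, 102, 102, 102, 100, 102, 101, 102, 103, 101, 101, 72, 239, 254, 255, 255, 255, 240, 90, 111, 115, 115, 116, 117, 117, 112, 188, 180, 176, 182, 104, 188, 197, 199, 100, 126, 170, 170, 168, 168]
[100, 101, 101, 100, 100, 103, 101, 100, 101, 101, 99, 101, 68, 247, 255, 255, 254, 248, 123, 94, 104, 105, 105, 106, 106, 106, 102, 183, 173, 173, 179, 91, 103, 103, 103, 100, 150, 165, 165, 163]
```

>>> move_arm(deltas=[{"tx":0.17,"ty":-1.03,"tz":3.9,"rx":-0.002,"ry":0,"rz":0,"gripper":0.35},{"tx":0,"ty":-1.03,"tz":3.95,"rx":0,"ry":0,"rz":0,"gripper":0.35},{"tx":0,"ty":-1.02,"tz":3.95,"rx":0,"ry":0,"rz":0,"gripper":0.35},{"tx":0,"ty":-0.77,"tz":3.0,"rx":0,"ry":0,"rz":0,"gripper":0.35},{"tx":0,"ty":-0.72,"tz":2.75,"rx":0,"ry":0,"rz":0,"gripper":0.35},{"tx":0,"ty":0,"tz":0,"rx":0,"ry":0,"rz":0,"gripper":0.35}])

```text
clock: 13.05
tool_pos: [0.4901, 0.2621, 0.0525]
tool_rot: [1.811, 2.366, 0.288]
wrist_force: [0.0, -0.2, -0.1]
finger_gap: 0.0302
grasp_force: 0.0
```

```bash
python3 - <<'E'
from ld import *
print(arm.observe()['wrist_force']); go(*lp(0))
E
```

```text
[ 0.0451 -0.194  -0.0543]
 t 13.05 pos [0.4901 0.2621 0.0525] turn [-0.0066  0.0014 -0.0006] shift(cm) in old frame [ 0.3239  0.2803 -0.2472] in new frame [ 0.3241  0.2821 -0.2449] j [ 0.3522  0.2563 -0.5123  0.5598 -0.0224  1.656 ]
```

>>> move_arm(deltas=[{"tx":0.3,"ty":0.25,"tz":-0.22,"rx":-0.006,"ry":0,"rz":0,"gripper":0.35},{"tx":0,"ty":0,"tz":0,"rx":0,"ry":0,"rz":0,"gripper":0.2},{"tx":0,"ty":0,"tz":0,"rx":0,"ry":0,"rz":0,"gripper":0},{"tx":0,"ty":0,"tz":0,"rx":0,"ry":0,"rz":0,"gripper":0},{"tx":0,"ty":0,"tz":0,"rx":0,"ry":0,"rz":0,"gripper":0}])

```text
clock: 13.55
tool_pos: [0.4901, 0.2666, 0.0596]
tool_rot: [1.805, 2.363, 0.298]
wrist_force: [-16.7, -5.4, 4.6]
finger_gap: 0.0096
grasp_force: 58.5
```

```bash
python3 - <<'E'
from ld import *
st=arm.observe();print(st['wrist_force']); go(*lp(0))
R0=R.from_rotvec(st['tool_rot']).as_matrix(); P=st['tool_pos']; T0=np.eye(4);T0[:3,:3]=R0;T0[:3,3]=P
np.save('T0.npy',T0)
# rows for rotating about hinge by da=.06: tool-frame shift and turn are the same for every row
da=.06; ax=np.cross(-F,U); ax/=np.linalg.norm(ax)
G=R.from_rotvec(ax*da).as_matrix(); p2=H+G@(P-H)
print('per row shift cm',R0.T@(p2-P)*100,'turn',R.from_matrix(R0.T@G@R0).as_rotvec(),'check up',p2-P)
E
```

```text
[-16.6861  -5.4193   4.6432]
 t 13.55 pos [0.4901 0.2666 0.0596] turn [0.0017 0.0005 0.0016] shift(cm) in old frame [-0.1032 -0.0002  0.417 ] in new frame [-0.1035  0.0007  0.417 ] j [ 0.3607  0.2473 -0.5051  0.5679 -0.0243  1.662 ]
per row shift cm [-0.0009  0.2012 -1.0056] turn [ 0.06    0.0001 -0.    ] check up [-0.0005 -0.0001  0.0102]
```

>>> move_arm(deltas=[{"tx":0,"ty":0,"tz":0,"rx":0,"ry":0,"rz":0,"gripper":0.3},{"tx":0,"ty":0,"tz":0,"rx":0,"ry":0,"rz":0,"gripper":0.35},{"tx":0,"ty":0,"tz":0,"rx":0,"ry":0,"rz":0,"gripper":0.35}])

```text
clock: 13.85
tool_pos: [0.4948, 0.2679, 0.061]
tool_rot: [1.803, 2.358, 0.309]
wrist_force: [-0.1, -0.6, 0.2]
finger_gap: 0.0298
grasp_force: 0.0
```

```bash
python3 - <<'E'
from ld import *
print(arm.observe()['wrist_force']); go(*lp(0)); go(*lp(0,d=.021))
E
```

```text
[-0.0801 -0.598   0.2013]
 t 13.85 pos [0.4948 0.2679 0.061 ] turn [ 0.0104 -0.      0.0002] shift(cm) in old frame [-0.1148 -0.5119  0.4259] in new frame [-0.1149 -0.5074  0.4312] j [ 0.3602  0.2488 -0.5011  0.5616 -0.0245  1.6625]
 t 13.85 pos [0.4948 0.2679 0.061 ] turn [ 0.0104 -0.      0.0002] shift(cm) in old frame [-0.1148 -0.514   0.6259] in new frame [-0.1149 -0.5074  0.6312] j [ 0.3602  0.2488 -0.5011  0.5616 -0.0245  1.6625]
```

>>> move_arm(deltas=[{"tx":-0.11,"ty":-0.51,"tz":0.6,"rx":0.01,"ry":0,"rz":0,"gripper":0.35},{"tx":0,"ty":0,"tz":0,"rx":0,"ry":0,"rz":0,"gripper":0.35},{"tx":0,"ty":0,"tz":0,"rx":0,"ry":0,"rz":0,"gripper":0.35}])

```text
clock: 14.15
tool_pos: [0.4906, 0.2655, 0.0522]
tool_rot: [1.808, 2.365, 0.293]
wrist_force: [0.1, 1.1, 0.7]
finger_gap: 0.0298
grasp_force: 0.0
```

```bash
python3 - <<'E'
from ld import *
go(*lp(0,d=.021))
E
```

```text
t 14.15 pos [0.4906 0.2655 0.0522] turn [-0.0031  0.0003  0.0002] shift(cm) in old frame [ 0.011   0.1587 -0.111 ] in new frame [ 0.0111  0.159  -0.1105] j [ 0.3579  0.2581 -0.5117  0.5551 -0.023   1.6607]
```

>>> move_arm(deltas=[{"tx":0,"ty":0.1,"tz":-0.1,"rx":0,"ry":0,"rz":0,"gripper":0.2},{"tx":0,"ty":0,"tz":0,"rx":0,"ry":0,"rz":0,"gripper":0},{"tx":0,"ty":0,"tz":0,"rx":0,"ry":0,"rz":0,"gripper":0},{"tx":0,"ty":0,"tz":0,"rx":0,"ry":0,"rz":0,"gripper":0}])

```text
clock: 14.55
tool_pos: [0.4916, 0.2659, 0.0539]
tool_rot: [1.807, 2.365, 0.294]
wrist_force: [1.1, 0.3, 1.7]
finger_gap: 0.0102
grasp_force: 58.3
```

```bash
python3 - <<'E'
from ld import *
st=arm.observe();print(st['wrist_force']); go(*lp(0,d=.021))
R0=R.from_rotvec(st['tool_rot']).as_matrix(); P=st['tool_pos']; T0=np.eye(4);T0[:3,:3]=R0;T0[:3,3]=P
np.save('T0.npy',T0)
da=.06; ax=np.cross(-F,U); ax/=np.linalg.norm(ax)
G=R.from_rotvec(ax*da).as_matrix(); p2=H+G@(P-H)
print('per row shift cm',R0.T@(p2-P)*100,'turn',R.from_matrix(R0.T@G@R0).as_rotvec())
E
```

```text
[1.0748 0.2609 1.6633]
 t 14.55 pos [0.4916 0.2659 0.0539] turn [-0.0019  0.0003  0.0006] shift(cm) in old frame [-0.0007  0.0125  0.0289] in new frame [-0.0007  0.0124  0.0289] j [ 0.358   0.2572 -0.5079  0.5587 -0.0231  1.6603]
per row shift cm [-0.0004  0.1624 -1.008 ] turn [ 0.06  0.   -0.  ]
```

>>> move_arm(deltas=[{"tx":0,"ty":0.162,"tz":-1.008,"rx":0.06,"ry":0,"rz":0,"gripper":0},{"tx":0,"ty":0.162,"tz":-1.008,"rx":0.06,"ry":0,"rz":0,"gripper":0},{"tx":0,"ty":0.162,"tz":-1.008,"rx":0.06,"ry":0,"rz":0,"gripper":0},{"tx":0,"ty":0.162,"tz":-1.008,"rx":0.06,"ry":0,"rz":0,"gripper":0},{"tx":0,"ty":0,"tz":0,"rx":0,"ry":0,"rz":0,"gripper":0}])

```text
clock: 15.05
tool_pos: [0.4915, 0.2661, 0.0944]
tool_rot: [1.906, 2.494, 0.005]
wrist_force: [-2.3, 0.0, -3.1]
finger_gap: 0.0102
grasp_force: 60.3
```

>>> move_arm(deltas=[{"tx":0,"ty":0.162,"tz":-1.008,"rx":0.06,"ry":0,"rz":0,"gripper":0},{"tx":0,"ty":0.162,"tz":-1.008,"rx":0.06,"ry":0,"rz":0,"gripper":0},{"tx":0,"ty":0.162,"tz":-1.008,"rx":0.06,"ry":0,"rz":0,"gripper":0},{"tx":0,"ty":0.162,"tz":-1.008,"rx":0.06,"ry":0,"rz":0,"gripper":0},{"tx":0,"ty":0,"tz":0,"rx":0,"ry":0,"rz":0,"gripper":0}])

```text
clock: 15.55
tool_pos: [0.5003, 0.269, 0.1333]
tool_rot: [-1.812, -2.371, 0.282]
wrist_force: [-7.3, 2.3, -2.3]
finger_gap: 0.0101
grasp_force: 61.7
```

```bash
cat > chk.py <<'E'
from pegs import *
st=arm.observe();R0=R.from_rotvec(st['tool_rot']).as_matrix();T0=np.load('T0.npy')
g=st['tool_pos']-.0207*R0[:,2]; rel=g-H
print('t',st['clock'],'F',st['wrist_force'],'gap',st['finger_gap'],'lid angle by grasp pt',np.arctan2(rel[2],-rel@F),'radius',np.hypot(rel[2],rel@F),'tool turn',R.from_matrix(T0[:3,:3].T@R0).as_rotvec())
s=arm.snapshot('scene');t=arm.snapshot('top');w=arm.snapshot('wrist');T=camT(w)
save(s,'sE');save(t,'tE');save(w,'wE')
bx={'s':(110,190,195,275),'t':(165,245,180,230),'w':None}
for k,q in (('s',s),('t',t),('w',w)):
    for nme,c in (('red',RED),('yel',YEL)): print(k,nme,blobs(q,*c,box=bx[k])[0])
# model: red peg inner end at lateral e right of middle, lid peg along -> predicted pixels per angle
u3=np.r_[u,0]
for a in (.48,.55,.6,.65,.7):
    b=H-.110*(F*np.cos(a)-U*np.sin(a))
    print(a,'yel centre s,t,w',*[np.round(proj(q,b+u3*.079,TT),1) for q,TT in ((s,s['T']),(t,t['T']),(w,T))],'red',*[np.round(proj(q,b+u3*.091,TT),1) for q,TT in ((s,s['T']),(t,t['T']),(w,T))])
E
python3 chk.py
```

```text
t 15.55 F [-7.3361  2.3141 -2.3469] gap 0.010105941532927027 lid angle by grasp pt 0.473683236021232 radius 0.1740991981752037 tool turn [0.4854 0.0014 0.    ]
s red [(array([145.7, 245.5]), [232, 140, 27, 13, 89])]
s yel [(array([150.9, 226.6]), [224, 149, 6, 5, 16])]
t red [(array([188.4, 192.4]), [189, 178, 7, 23, 40]), (array([208.1, 199.9]), [196, 206, 8, 5, 24])]
t yel [(array([214.1, 193.3]), [191, 213, 6, 3, 13])]
w red [(array([ 90.3, 108.4]), [77, 47, 62, 88, 2130]), (array([371.5, 509.1]), [486, 355, 42, 33, 651]), (array([371.5, 537.8]), [535, 365, 6, 14, 44])]
w yel [(array([401.1, 382.9]), [380, 397, 8, 8, 24])]
0.48 yel centre s,t,w [151.2 225.1] [215.8 192.4] [387.1 382.9] red [153.6 228.3] [214.6 196.7] [401.2 380.8]
0.55 yel centre s,t,w [148.8 225.9] [214.4 191.6] [398.2 390.5] red [151.2 229.1] [213.2 195.9] [412.6 388.1]
0.6 yel centre s,t,w [147.  226.5] [213.2 191. ] [406.5 396.7] red [149.4 229.7] [212.  195.3] [421.1 394.1]
0.65 yel centre s,t,w [145.2 227.2] [212.  190.4] [415.2 403.7] red [147.6 230.4] [210.8 194.7] [429.9 400.9]
0.7 yel centre s,t,w [143.4 228. ] [210.7 189.7] [424.1 411.5] red [145.8 231.2] [209.5 194. ] [439.1 408.4]
```

```bash
cat > fit.py <<'E'
from pegs import *
u3=np.r_[u,0]
S=arm.snapshot('scene');Tp=arm.snapshot('top')
for q,(r0,r1,c0,c1) in ((S,(136,158,220,262)),(Tp,(200,222,186,208))):
    y=blobs(q,*YEL,minA=1)[1];r=blobs(q,*RED,minA=1)[1]
    for i in range(r0,r1): print(i,''.join('R' if r[i,j] else 'y' if y[i,j] else '.' for j in range(c0,c1)))
for e in (.087,.0955,.107,.117):
  for a in (.45,.48,.55,.6,.65,.7):
    b=H-.110*(F*np.cos(a)-U*np.sin(a))+u3*e; print(e,a,np.round(proj(S,b),1),np.round(proj(Tp,b),1))
E
python3 fit.py
```

```text
136 ..........................................
137 ..........................................
138 ..........................................
139 ..........................................
140 ....................................RR....
141 ...................................RRRR...
142 ................................RRRRRR....
143 ..............................RRRRRRRR....
144 ..........................RRRRRRRRRRRR....
145 ......................RRRRRRRRRRRRRRRR....
146 ..................RRRRRRRRR........RR.....
147 .............RRRRRRRRRR...................
148 ............RRRRRR........................
149 .....yy.....RRRRR.........................
150 ....yyyy.....RRRR.........................
151 .....yyyy.....RRRR........................
152 ......yyyy.....RRR........................
153 ........y.................................
154 ..........................................
155 ..........................................
156 ..........................................
157 ..........................................
200 ........RR............
201 ......................
202 ........
[... 761 characters left out ...]
.0955 0.45 [155.5 229.3] [214.8 198.6]
0.0955 0.48 [154.5 229.6] [214.2 198.3]
0.0955 0.55 [152.1 230.3] [212.7 197.5]
0.0955 0.6 [150.3 231. ] [211.6 196.9]
0.0955 0.65 [148.5 231.7] [210.4 196.3]
0.0955 0.7 [146.7 232.4] [209.1 195.7]
0.107 0.45 [157.9 232.4] [213.6 202.6]
0.107 0.48 [156.9 232.7] [213.1 202.3]
0.107 0.55 [154.4 233.4] [211.6 201.6]
0.107 0.6 [152.6 234.1] [210.5 201. ]
0.107 0.65 [150.8 234.8] [209.2 200.4]
0.107 0.7 [149.  235.6] [207.9 199.8]
0.117 0.45 [159.9 235.1] [212.6 206.2]
0.117 0.48 [158.9 235.4] [212.1 205.9]
0.117 0.55 [156.4 236.2] [210.6 205.1]
0.117 0.6 [154.7 236.8] [209.5 204.6]
0.117 0.65 [152.9 237.5] [208.2 204. ]
0.117 0.7 [151.1 238.3] [206.9 203.4]
```

>>> move_arm(deltas=[{"tx":0,"ty":0.135,"tz":-0.84,"rx":0.05,"ry":0,"rz":0,"gripper":0},{"tx":0,"ty":0.135,"tz":-0.84,"rx":0.05,"ry":0,"rz":0,"gripper":0},{"tx":0,"ty":0.108,"tz":-0.67,"rx":0.04,"ry":0,"rz":0,"gripper":0},{"tx":0,"ty":0,"tz":0,"rx":0,"ry":0,"rz":0,"gripper":0},{"tx":0,"ty":0,"tz":0,"rx":0,"ry":0,"rz":0,"gripper":0}])

```text
clock: 16.3
tool_pos: [0.5097, 0.272, 0.155]
tool_rot: [-1.75, -2.29, 0.433]
wrist_force: [-6.1, 6.8, -1.5]
finger_gap: 0.0098
grasp_force: 62.1
```

```bash
python3 chk.py | head -7; python3 fit.py | head -44
```

```text
t 16.3 F [-6.0602  6.7632 -1.4794] gap 0.009823994862338382 lid angle by grasp pt 0.6133599822430369 radius 0.17412955416743078 tool turn [ 0.6226  0.0018 -0.0002]
s red [(array([145.6, 245.6]), [232, 140, 27, 13, 91])]
s yel [(array([145.5, 228. ]), [226, 144, 5, 4, 14])]
t red [(array([189.1, 192.6]), [190, 179, 6, 22, 37]), (array([208.3, 199.6]), [196, 206, 7, 5, 24])]
t yel [(array([211.1, 191. ]), [189, 210, 5, 3, 10])]
w red [(array([ 93.8, 152.8]), [129, 57, 48, 75, 1503]), (array([369.9, 503.5]), [478, 355, 42, 28, 598]), (array([374.3, 535. ]), [531, 366, 9, 17, 97]), (array([407.5, 387.8]), [380, 402, 13, 10, 31])]
w yel [(array([401.3, 383. ]), [380, 398, 8, 7, 23])]
136 ..........................................
137 ..........................................
138 ..........................................
139 ..........................................
140 ....................................RR....
141 ...................................RRRR...
142 ................................RRRRRRR...
143 ..............................RRRRRRRR....
144 ......yyy.................RRRRRR
[... 515 characters left out ...]
............
156 ..........................................
157 ..........................................
200 ........RR............
201 ......................
202 ......................
203 ......................
204 .........R............
205 .........R............
206 ..............RRR.....
207 .............RRRRR....
208 ..........RRRRRRR.....
209 ..........RRRRRRR.....
210 ......yy...RRRRR......
211 ...yyyyy..............
212 ...yyy................
213 ......................
214 ......................
215 ......................
216 ......................
217 ......................
218 ......................
219 ......................
220 ......................
221 ......................
```

>>> move_arm(deltas=[{"tx":0,"ty":0.013,"tz":-0.08,"rx":0.005,"ry":0,"rz":0,"gripper":0},{"tx":0,"ty":0,"tz":0,"rx":0,"ry":0,"rz":0,"gripper":0},{"tx":0,"ty":0,"tz":0,"rx":0,"ry":0,"rz":0,"gripper":0}])

```text
clock: 16.85
tool_pos: [0.5102, 0.2721, 0.1559]
tool_rot: [-1.748, -2.288, 0.437]
wrist_force: [-4.9, 7.7, -2.5]
finger_gap: 0.0103
grasp_force: 62.2
```

```bash
python3 - <<'E'
from pl import *
import ld
st=arm.observe(); print(st['clock'],st['wrist_force'],st['grasp_force'])
s=arm.snapshot('scene'); th=.28
top=np.r_[c+n*(.075*np.tan(th)+.004*np.cos(th)-.14*np.sin(th)),.136]
print('panel top expected',proj(s,top),[(f['point'],round(f['score'],2)) for f in arm.find_in(s,'panel_top')][:3])
# soft alignment: axis offset of yellow vs red, both views, averaged
def soft(q,wf,r0,r1,c0,c1):
    i=q['img'][r0:r1,c0:c1].astype(float); w=np.clip(wf(i)-60,0,None); rr,cc=np.mgrid[r0:r1,c0:c1]; return np.array([(w*rr).sum(),(w*cc).sum()])/w.sum()
red=lambda i:i[...,0]-np.maximum(i[...,1],i[...,2]); yel=lambda i:np.minimum(i[...,0],i[...,1])-i[...,2]
t_=arm.snapshot('top')
y1=soft(s,yel,140,150,222,233); r1=soft(s,red,149,154,230,240); y2=soft(t_,yel,206,215,186,196); r2=soft(t_,red,205,212,196,205)
print(y1,r1,'scene d(rad, + = open more)',(y1[0]+.72*(r1[1]-y1[1])-r1[0])/46, y2,r2,'top',(y2[0]-.282*(r2[1]-y2[1])-r2[0])/27.5)
E
```

```text
16.85 [-4.8782  7.7096 -2.5219] 62.15288758277893
panel top expected (np.float64(229.9749504696782), np.float64(295.42548963813374)) [([236.3, 299.5], 0.89), ([254.7, 294.8], 0.74)]
[145.5104 228.205 ] [150.0779 234.5883] scene d(rad, + = open more) 0.0006203130505549157 [210.7473 191.4086] [208.2913 199.3037] top 0.008347874910125277
```

Aligned in both views to within 0.01 rad; the panel is still leaning on the plate.

```bash
python3 -c "
from station import arm
print(arm.hand_in())"
```

```text
the job is handed in; nothing more can be done
None
```

The panel is leaning at about 16° against the front of the grey angle plate and released. The lid is held by its bar with the yellow peg within about 0.01 rad of the red index peg in both camera views. The job was handed in at about 17 s, and no verdict came back.

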